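Offer up the fossil-mount spacer, hole up

ROBOT

A 6-joint arm with a two-finger parallel gripper is mounted at the origin on the work surface. World frame = base frame: x ahead of the robot, y to its left, z up, the work surface at z = 0. Lengths are in m, angles in degrees, forces in N, time in s.
With the tool pointing down it reaches from about 0.275 to 0.725 m from the base axis. Payload 5.6 kg.
Tool frame: the origin (TCP) lies midway between the tips of the shut fingers; the grasp point (between the pads) lies 19 mm behind it; x points along the fingers, z is the direction in which the jaws open and shut, and the axes are right-handed (so a half turn about x gives the same grasp; the last joint's range is limited). The gripper opens to 85 mm and grips with 20 to 120 N. Pads are 22 mm wide; open, the fingers measure 114 mm over their backs; the gripper's body (76 mm by 85 mm) begins 54 mm behind the grasp point. The pads swing forward as they close: fully open they stand 13 mm farther back than shut.
Start: joints at [93.656, 14.616, 6.199, 0, -81.583, -16.306], TCP at [0.12, 0.537, 0.231] pointing down, gripper open.
Joint ranges: [-168.99, 168.99], [-69.2, 112.95], [-62.41, 85.93], [-164.36, 98.24], [-168.68, -3.75], [-174.98, 174.98]. Speed limits (degrees/s): [147.25, 147.25, 180, 180, 180, 180].

INTERFACE

Orientations are given as [roll, pitch, yaw] about the fixed x, y, z axes, in that order (R = Rz(yaw) Ry(pitch) Rx(roll)).
In Python, from workcell import telemetry, cams, job gives the robot as it stands.
- The arm moves only by the shell command python3 -m creep 'ROWS' [FORCE]. ROWS is JSON, a list of rows, each an object with "turn": the turn, a rotation vector about the tool's x, y, z in rad, a list of three; "linear": the shift along the tool's x, y, z in m, a list of three; "gripper": the finger opening in m, from 0 to 0.0854. In form: [{"turn": [ax, ay, az], "linear": [dx, dy, dz], "gripper": gripper}, ...]. A call has 1 to 10 rows; each row is the pose to reach, as a shift and turn from the pose commanded when the call began, along the tool's axes at that moment; what a row does not reach only later rows make up. A row lasts 1/10 s, in which the tool goes at most 50 mm and 8.59 degrees, less where a joint would pass 70% of its speed; a pose out of reach is approached as far as the arm can. A call with a gripper value outside its range is refused whole. The fingers move at their own pace and stop on an object; FORCE is the grip in N (left out, the last holds). Time passes only in rows, so rows that repeat a pose let the fingers close. It gives the time, the measured TCP pose, the force and the opening at its end, in the units of the state.
- telemetry.sense(): the state, without advancing time (a new reading comes with each control period).
- cams.camera(name): name is "scene" or "top"; returns a dict with "frame" (400x640x3 uint8, blue, green, red), "fov_y" (degrees; the focal length in pixels is half the picture's height over the tangent of half this angle, whatever the lens; pixels are square), "cx", "cy" (the principal point, pixels), "view" (4x4, takes a point from world to camera coordinates). Camera axes: x right, y down, z forward; pixel columns grow to the right and rows downward; lengths in m; the calibration is good to about 2 mm. A picture is of the moment at which its call begins. There is no depth.
- job.job_done(): hands the job in, once; it reports no verdict.
Trained networks look in the newest picture that a camera, given by its name, has taken for a name from the list of things; names that differ only in an ending like _2 or _b are one class to them, and where a whole thing is asked for, a point or a joint stands for the part that bears it (a point fixed in the world has none). Each returns a list of dicts, best first, with "p" (0 to 1); they miss things now and then, are a little off and sometimes report something else, mostly with a low value. They report only what shows in the picture. A call takes as long as a camera call.
- cams.spot_in(camera, label): "xyz" ([x, y, z] in m, in world coordinates, good to about 4 mm: the middle of the surface that is visible of it).
The state is a dict: "time_s": time; "joints": joint angles; "dq": joint speeds; "joint_efforts": joint torques, N m; "tool_pos": TCP position; "tool_rot": TCP orientation; "ft_force": force on the tool from outside, world axes, zero at the start; "torque": the same for the moment, N m; "opening": finger opening in m.
Only numpy, scipy, OpenCV 4.12 (cv2) and the standard library are available. Lean on these libraries where they do the work, as an engineer would, in place of code of your own. Each camera call takes 0.05 s, during which the arm holds its last target.

TASK

Three square aluminium spacers for a fossil mount lie on the bench; each has a blind hole in one end only. Pick up the middle-length one, find which end has the hole, turn it so that the hole points straight up, and finish while holding it still in the gripper over the middle of the blue tray, its underside at least 8 cm above the bench, so that I can drop the mounting pin in. Leave the other spacers and everything else on the bench where they are.

Things in the scene. Friction and masses are not known exactly. Their poses are not given: they have to be found in the camera images.
- spacer_mid: the spacer to use, the middle-length one: square aluminium bar spacer, 36 x 36 mm section, 66 mm long, lying on one side on the bench at any yaw. Origin at its centre (18 mm above the bench as it lies), x axis lengthwise, pointing out of the end that has the blind hole (round, 20 mm wide, 30 mm deep, centred, dark inside); the opposite end is closed and flat. About 125 to 250 g, held firmly by a 60 N grip.
- hole_mouth (a point): centre of the mouth of the blind hole of the middle-length spacer, 33 mm from its centre; its axes are parallel to the spacer's, x points out of the hole
- spacer_short: the short look-alike: square aluminium bar spacer, 36 x 36 mm section, 50 mm long, lying on one side on the bench at any yaw. Origin at its centre (18 mm above the bench as it lies), x axis lengthwise, pointing out of the end that has the blind hole (round, 20 mm wide, 30 mm deep, centred, dark inside); the opposite end is closed and flat. 
- spacer_long: the long look-alike: square aluminium bar spacer, 36 x 36 mm section, 82 mm long, lying on one side on the bench at any yaw. Origin at its centre (18 mm above the bench as it lies), x axis lengthwise, pointing out of the end that has the blind hole (round, 20 mm wide, 30 mm deep, centred, dark inside); the opposite end is closed and flat. 
- tray: blue plastic tray with a dark padded floor, fixed to the bench, 130 x 120 mm, 25 mm high, open on top. Origin at the centre of its underside, z up
- fossil: fragile fossil, dark vertebrae in a pale block of plaster, 75 x 130 mm, 63 mm high; origin at the centre of its underside, the row of vertebrae along its y
- bottle: white plastic bottle, 52 mm wide, 100 mm high; origin at the centre of its underside, z up
- jar: amber glass jar with a red cap, 64 mm wide, 70 mm high; origin at the centre of its underside, z up
- brush: brush with a wooden handle lying on the bench, about 0.2 m long; x along it, handle towards -x
- cup: steel cup, 66 mm wide, 60 mm high; origin at the centre of its underside, z up

How it is judged:
By the outcome, as a careful person would: the job done as asked, in the order asked, and still so for the second after the job is handed in, while the arm keeps its last pose, push and grip.
It also fails if it takes over 35 s, if anything falls off the work surface, if the arm or the gripper's body presses on something with over 40 N, if the wrist force passes 120 N, or if a joint passes its speed limit or range.

## Working session

There is one attempt and no reset: what is moved stays moved. The work goes in short steps, Python scripts to look and compute and a shell command to move; the robot and the scene stay as the last step left them, time stands still between calls to the robot, and variables do not carry over. Pictures are saved under pics/ and viewed, and the job is handed in when it is done.

```bash
ls; mkdir -p pics; python3 - <<'E'
from workcell import telemetry,cams,job
import cv2
print(telemetry.sense())
for n in ['scene','top']:
    c=cams.camera(n); cv2.imwrite(f'pics/{n}0.png',c['frame']); print(n,c['fov_y'],c['cx'],c['cy'],c['view'])
    for l in ['spacer_mid','spacer_short','spacer_long','hole_mouth','tray']:
        print(l,[(r['p'],[round(v,3) for v in r['xyz']]) for r in cams.spot_in(n,l)])
E
```

```text
pics
{'time_s': 0.0, 'joints': array([ 9.36550415e+01,  1.46510793e+01,  6.12839407e+00, -2.77558643e-02,
       -8.15851298e+01, -1.63067605e+01]), 'dq': array([ 0.08961247, -0.01419572, -0.05784369,  0.01115003,  0.02026022,
       -0.04950377]), 'joint_efforts': array([-1.94921104e-04, -3.86627376e+01,  2.37935758e+01,  5.36525846e+00,
       -6.23098502e-03, -6.85307853e-06]), 'tool_pos': array([0.12029246, 0.53614239, 0.23039671]), 'tool_rot': array([   2.02301014,   89.88874467, -100.63279654]), 'ft_force': array([-0.03776151, -0.33063575,  0.79373421]), 'torque': array([ 0.00345664,  0.01060338, -0.01144041]), 'opening': 0.08524424488925327}
scene 53.36846104220119 322.52691307877814 206.52680312188403 [[ 0.64021435  0.76814786  0.0086288  -0.35722714]
 [ 0.559274   -0.45836885 -0.69073193 -0.27487546]
 [-0.52662908  0.44704235 -0.72305944  1.53744156]
 [ 0.          0.          0.          1.        ]]
spacer_mid [(0.75, [0.455, 0.298, 0.036])]
spacer_short [(0.79, [0.542, -0.122, 0.035])]
spacer_long [(0.71, [0.56, 0.101, 0.036])]
hole_mouth [(0.59, [0.452, 0.296, 0.032])]
tray [(0.76, [0.451, -0.303, 0.011])]
top 55.04136927220936 323.80171352706765 198.69793233981812 [[ 0.01762147 -0.99983403 -0.00462539  0.00560221]
 [-0.99743018 -0.01725742 -0.06953575  0.57678319]
 [ 0.06944438  0.00583882 -0.99756874  1.28176112]
 [ 0.          0.          0.          1.        ]]
spacer_mid [(0.68, [0.451, 0.305, 0.029])]
spacer_short [(0.45, [0.535, -0.115, 0.04])]
spacer_long [(0.52, [0.553, 0.108, 0.034])]
hole_mouth [(0.77, [0.447, 0.302, 0.035])]
tray [(0.75, [0.45, -0.296, 0.01])]
```

View pics/scene0.png

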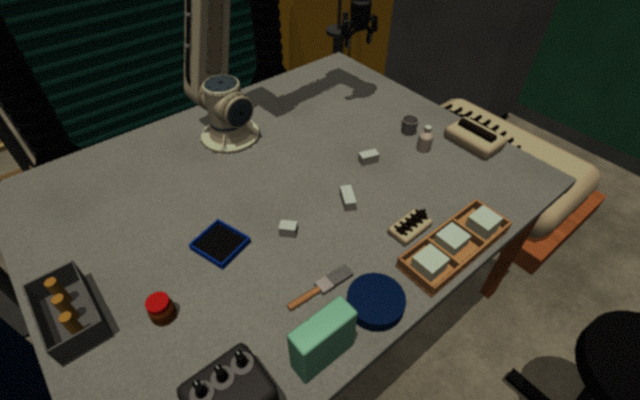

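View pics/top0.png

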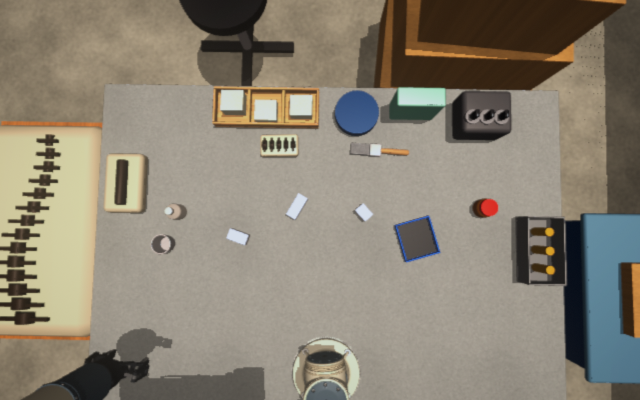

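```bash
python3 - <<'E'
import cv2,numpy as np
a=cv2.imread('pics/scene0.png');b=cv2.imread('pics/top0.png')
V=np.array([[ 0.64021435,0.76814786,0.0086288,-0.35722714],[0.559274,-0.45836885,-0.69073193,-0.27487546],[-0.52662908,0.44704235,-0.72305944,1.53744156]])
p=V@[.455,.3,.02,1];f=200/np.tan(np.radians(53.36846/2));u=int(322.5+f*p[0]/p[2]);v=int(206.5+f*p[1]/p[2]);print(u,v)
T=np.array([[ 0.01762147,-0.99983403,-0.00462539,0.00560221],[-0.99743018,-0.01725742,-0.06953575,0.57678319],[0.06944438,0.00583882,-0.99756874,1.28176112]])
p=T@[.455,.3,.02,1];f=200/np.tan(np.radians(55.041/2));u2=int(323.8+f*p[0]/p[2]);v2=int(198.7+f*p[1]/p[2]);print(u2,v2)
r=lambda i,u,v:cv2.resize(i[v-30:v+30,u-30:u+30],(390,390),interpolation=cv2.INTER_NEAREST)
cv2.imwrite('pics/z0.png',np.hstack([r(a,u,v),r(b,u2,v2)]))
E
```

```text
368 158
238 233
```

View pics/z0.png

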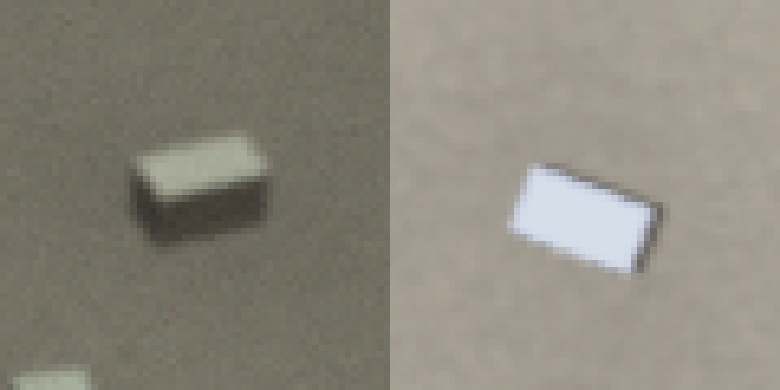

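The scene view shows the mid spacer at about (368,158) and the top view at about (238,237). Its left end in the scene view is too oblique to tell whether it has a hole. I'll fit its pose.

```bash
cat > h.py <<'E'
import cv2,numpy as np
from scipy.spatial.transform import Rotation as R
from workcell import telemetry,cams,job
def cam(n,save=None):
    c=cams.camera(n)
    if save: cv2.imwrite('pics/'+save,c['frame'])
    c['f']=200/np.tan(np.radians(c['fov_y']/2)); return c
def proj(c,P):
    p=c['view']@np.append(P,1); return np.array([c['cx']+c['f']*p[0]/p[2],c['cy']+c['f']*p[1]/p[2]])
def back(c,uv,z):
    V=c['view'];d=V[:3,:3].T@np.array([(uv[0]-c['cx'])/c['f'],(uv[1]-c['cy'])/c['f'],1]);o=-V[:3,:3].T@V[:3,3]
    return o+d*(z-o[2])/d[2]
def pose():
    s=telemetry.sense();return np.array(s['tool_pos']),R.from_euler('xyz',s['tool_rot'],degrees=True)
def delta(P,Rt):
    p,r=pose(); rv=(r.inv()*Rt).as_rotvec()
    print('linear',np.round(r.inv().apply(np.array(P)-p),4),'turn',np.round(rv,4),'ang',round(np.degrees(np.linalg.norm(rv)),1),'dist',round(np.linalg.norm(np.array(P)-p),3))
def down(yaw_z): # tool x down, tool z along world dir yaw_z deg
    a=np.radians(yaw_z);x=np.array([0,0,-1.]);z=np.array([np.cos(a),np.sin(a),0]);return R.from_matrix(np.c_[x,np.cross(z,x),z])
E
python3 - <<'E'
from h import *
c=cam('top')
for n,g in [('mid',(.452,.3)),('long',(.555,.105)),('short',(.537,-.118))]:
    u,v=proj(c,[*g,.036]).astype(int)
    w=c['frame'][v-22:v+22,u-22:u+22].min(2)
    m=(w>195).astype(np.uint8)
    k,l,st,_=cv2.connectedComponentsWithStats(m); i=1+np.argmax(st[1:,4])
    cn,_=cv2.findContours((l==i).astype(np.uint8),cv2.RETR_EXTERNAL,cv2.CHAIN_APPROX_NONE)
    b=cv2.boxPoints(cv2.minAreaRect(cn[0]))+[u-22,v-22]
    W=np.array([back(c,q,.036) for q in b]);e=[W[1]-W[0],W[2]-W[1]];L=[np.linalg.norm(x) for x in e];j=int(np.argmax(L))
    print(n,W.mean(0).round(4),np.round(L,4),np.degrees(np.arctan2(e[j][1],e[j][0]))%180)
p,r=pose();print(r.as_matrix().round(2)); V=cam('scene')['view'];print(-V[:3,:3].T@V[:3,3])
import numpy as np
E
```

```text
mid [0.4452 0.3038 0.036 ] [0.0325 0.0632] 70.65146766850121
long [0.5507 0.1075 0.036 ] [0.0799 0.033 ] 149.84858613592425
short [ 0.5333 -0.1195  0.036 ] [0.0332 0.0471] 45.74282122683337
[[-0.    0.98 -0.22]
 [-0.   -0.22 -0.98]
 [-1.   -0.    0.  ]]
[ 1.19209407 -0.53889257  0.92487882]
```

```bash
python3 - <<'E'
from h import *
delta([.446,.303,.12],down(160.65)); print(telemetry.sense()['joints'])
E
```

```text
linear [0.1113 0.3688 0.1567] turn [1.6877 0.     0.    ] ang 96.7 dist 0.416
[ 9.36565480e+01  1.46138305e+01  6.19905402e+00 -8.97705712e-04
 -8.15839862e+01 -1.63064005e+01]
```

```bash
python3 -m creep '[{"turn":[0.15,0,0],"linear":[0,0.037,0.016],"gripper":0.085},{"turn":[0.3,0,0],"linear":[0,0.074,0.031],"gripper":0.085},{"turn":[0.45,0,0],"linear":[0,0.111,0.047],"gripper":0.085},{"turn":[0.6,0,0],"linear":[0.01,0.148,0.063],"gripper":0.085},{"turn":[0.75,0,0],"linear":[0.02,0.184,0.078],"gripper":0.085},{"turn":[0.9,0,0],"linear":[0.04,0.221,0.094],"gripper":0.085},{"turn":[1.05,0,0],"linear":[0.06,0.258,0.11],"gripper":0.085},{"turn":[1.2,0,0],"linear":[0.08,0.295,0.125],"gripper":0.085},{"turn":[1.35,0,0],"linear":[0.1,0.332,0.141],"gripper":0.085},{"turn":[1.5,0,0],"linear":[0.11,0.369,0.157],"gripper":0.085}]' 60; python3 - <<'E'
from h import *
delta([.446,.303,.12],down(160.65)); print(telemetry.sense()['joints'])
E
```

```text
time_s: 1.7
tool_pos: [0.4466, 0.3009, 0.1196]
tool_rot: [47.0, 89.9, -142.0]
ft_force: [-0.0, 0.1, 1.0]
opening: 0.0853
linear [-0.0004 -0.002   0.0009] turn [ 0.1814  0.0014 -0.0018] ang 10.4 dist 0.002
[ 5.06157253e+01  1.69013296e+01 -7.35687013e+00 -3.14168019e-02
 -6.58703189e+01 -5.95572451e+01]
```

```bash
python3 -m creep '[{"turn":[0.13,0,0],"linear":[0.01,0,0],"gripper":0.085},{"turn":[0.188,0,0],"linear":[0.04,0,0],"gripper":0.085},{"turn":[0.188,0,0],"linear":[0.06,0,0],"gripper":0.085},{"turn":[0.188,0,0],"linear":[0.06,0,0],"gripper":0.085},{"turn":[0.188,0,0],"linear":[0.06,0,0],"gripper":0.085}]' 60; python3 - <<'E'
from h import *
delta([.446,.303,.003],down(160.65)); print(telemetry.sense()['joints'])
c=cam('top','t1.png');s=cam('scene','s1.png')
u,v=proj(c,[.446,.303,.03]).astype(int);p,q=proj(s,[.446,.303,.05]).astype(int)
r=lambda i,u,v:cv2.resize(i[v-40:v+40,u-40:u+40],(390,390),interpolation=cv2.INTER_NEAREST)
cv2.imwrite('pics/z1.png',np.hstack([r(s['frame'],p,q),r(c['frame'],u,v)]))
E
```

```text
time_s: 2.2
tool_pos: [0.4464, 0.3028, 0.0618]
tool_rot: [167.1, 90.0, -32.2]
ft_force: [0.5, -0.1, 0.8]
opening: 0.0853
linear [ 0.0588 -0.0001  0.0005] turn [ 0.0003 -0.0006 -0.0001] ang 0.0 dist 0.059
[ 5.08021332e+01  1.99533778e+01 -1.22835875e+01  3.94426980e-02
 -5.77589675e+01 -7.01546385e+01]
```

View pics/z1.png

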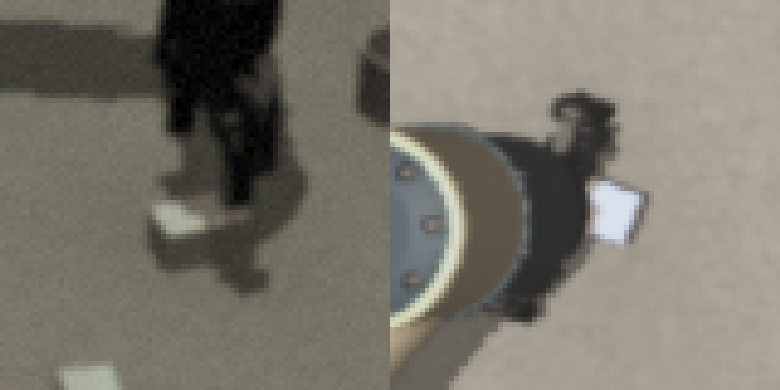

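The open fingers straddle the spacer with its long axis between them: the near finger is at about (240,170) in the left crop, and the spacer at (170,220). I'll descend and grip.

```bash
python3 -m creep '[{"turn":[0,0,0],"linear":[0.03,0,0],"gripper":0.085},{"turn":[0,0,0],"linear":[0.045,0,0],"gripper":0.085},{"turn":[0,0,0],"linear":[0.055,0,0],"gripper":0.085},{"turn":[0,0,0],"linear":[0.058,0,0],"gripper":0.085},{"turn":[0,0,0],"linear":[0.058,0,0],"gripper":0.06},{"turn":[0,0,0],"linear":[0.058,0,0],"gripper":0.03},{"turn":[0,0,0],"linear":[0.058,0,0],"gripper":0.02},{"turn":[0,0,0],"linear":[0.058,0,0],"gripper":0.02},{"turn":[0,0,0],"linear":[0.058,0,0],"gripper":0.02},{"turn":[0,0,0],"linear":[0.058,0,0],"gripper":0.02}]' 70
```

```text
time_s: 3.3
tool_pos: [0.4467, 0.3033, 0.0043]
tool_rot: [-118.8, 89.9, 41.9]
ft_force: [-1.1, 0.9, 6.7]
opening: 0.0354
```

```bash
python3 -m creep '[{"turn":[0,0,0],"linear":[0,0,0],"gripper":0.02},{"turn":[0,0,0],"linear":[-0.02,0,0],"gripper":0.02},{"turn":[0,0,0],"linear":[-0.05,0,0],"gripper":0.02},{"turn":[0,0,0],"linear":[-0.09,0,0],"gripper":0.02},{"turn":[0,0,0],"linear":[-0.13,0,0],"gripper":0.02},{"turn":[0,0,0],"linear":[-0.17,0,0],"gripper":0.02},{"turn":[0,0,0],"linear":[-0.21,0,0],"gripper":0.02},{"turn":[0,0,0],"linear":[-0.25,0,0],"gripper":0.02}]' 70
python3 - <<'E'
from h import *
# final: tray center
c=cam('top')
u,v=proj(c,[.45,-.3,.025]).astype(int)
w=c['frame'][v-40:v+40,u-40:u+40].astype(int)
m=((w[...,0]>w[...,2]+50)).astype(np.uint8)
ys,xs=np.nonzero(m);b=cv2.boxPoints(cv2.minAreaRect(np.c_[xs,ys].astype(np.float32)))+[u-40,v-40]
W=np.array([back(c,q,.02) for q in b]);print(W.round(3),W.mean(0))
az=np.degrees(np.arctan2(W.mean(0)[1],W.mean(0)[0]));print(az)
delta([*W.mean(0)[:2],.27],down(az+180))
E
```

```text
time_s: 4.1
tool_pos: [0.4454, 0.3022, 0.2543]
tool_rot: [43.1, 89.9, -156.2]
ft_force: [0.7, 1.9, -2.4]
opening: 0.0352
[[ 0.493 -0.224  0.02 ]
 [ 0.528 -0.341  0.02 ]
 [ 0.403 -0.377  0.02 ]
 [ 0.368 -0.261  0.02 ]] [ 0.44783336 -0.30090324  0.02      ]
-33.89750711428153
linear [-0.0114  0.5701 -0.1998] turn [ 0.2539 -0.0057  0.0092] ang 14.6 dist 0.604
```

```bash
python3 -m creep '[{"turn":[0.02,0,0],"linear":[0,0.02,-0.007],"gripper":0.02},{"turn":[0.04,0,0],"linear":[-0.01,0.06,-0.021],"gripper":0.02},{"turn":[0.06,0,0],"linear":[-0.02,0.105,-0.037],"gripper":0.02},{"turn":[0.08,0,0],"linear":[-0.02,0.15,-0.053],"gripper":0.02},{"turn":[0.1,0,0],"linear":[-0.02,0.195,-0.069],"gripper":0.02},{"turn":[0.12,0,0],"linear":[-0.02,0.24,-0.085],"gripper":0.02},{"turn":[0.14,0,0],"linear":[-0.02,0.285,-0.1],"gripper":0.02},{"turn":[0.16,0,0],"linear":[-0.02,0.33,-0.116],"gripper":0.02},{"turn":[0.18,0,0],"linear":[-0.02,0.375,-0.132],"gripper":0.02},{"turn":[0.2,0,0],"linear":[-0.02,0.42,-0.148],"gripper":0.02}]' 70
python3 - <<'E'
from h import *
delta([.448,-.301,.27],down(146.1)); print(telemetry.sense()['joints'])
E
```

```text
time_s: 5.15
tool_pos: [0.4449, -0.1447, 0.2721]
tool_rot: [12.1, 89.9, 161.2]
ft_force: [0.8, 0.2, -1.4]
opening: 0.0349
linear [ 0.002   0.1325 -0.083 ] turn [ 0.0524  0.0021 -0.0005] ang 3.0 dist 0.156
[ 1.22474408e+00  4.73316392e+00  3.56882317e-02 -4.25949398e-02
 -8.54191631e+01 -3.21188962e+01]
```

```bash
python3 -m creep '[{"turn":[0.05,0,0],"linear":[0,0.04,-0.025],"gripper":0.02},{"turn":[0.05,0,0],"linear":[0,0.085,-0.053],"gripper":0.02},{"turn":[0.05,0,0],"linear":[0,0.12,-0.075],"gripper":0.02},{"turn":[0.05,0,0],"linear":[0,0.132,-0.083],"gripper":0.02}]' 70
python3 -m creep '[{"turn":[0,0,-0.1],"linear":[0,0,0],"gripper":0.02},{"turn":[0,0,-0.2],"linear":[0,0,0],"gripper":0.02},{"turn":[0,0,-0.34],"linear":[0,0,0],"gripper":0.02},{"turn":[0,0,-0.48],"linear":[0,0,0],"gripper":0.02},{"turn":[0,0,-0.62],"linear":[0,0,0],"gripper":0.02},{"turn":[0,0,-0.76],"linear":[0,0,0],"gripper":0.02},{"turn":[0,0,-0.9],"linear":[0,0,0],"gripper":0.02},{"turn":[0,0,-0.9],"linear":[0,0,0],"gripper":0.02}]' 70
cat > look.py <<'E'
from h import *
import sys
n=sys.argv[1]
p,r=pose(); print(p.round(4), r.as_matrix().round(3).tolist(), telemetry.sense()['joints'].round(1))
g=p-r.apply([.019,0,0])
c=cam('top');s=cam('scene')
def cr(c,k):
    u,v=proj(c,g).astype(int);return cv2.resize(c['frame'][max(v-k,0):v+k,u-k:u+k],(390,390),interpolation=cv2.INTER_NEAREST)
cv2.imwrite(f'pics/{n}.png',np.hstack([cr(s,32),cr(c,32)]))
cv2.imwrite(f'pics/{n}_full.png',s['frame'])
for k in ['top','scene']: print(k,[(round(x['p'],2),np.round(x['xyz'],3).tolist()) for x in cams.spot_in(k,'hole_mouth')])
print('grasp pt',g.round(3))
E
python3 look.py l1
```

```text
time_s: 5.55
tool_pos: [0.4483, -0.3019, 0.2709]
tool_rot: [17.6, 89.8, 163.6]
ft_force: [1.0, 0.4, -2.1]
opening: 0.0352
time_s: 6.35
tool_pos: [0.4476, -0.3, 0.2685]
tool_rot: [-89.2, 38.1, 56.4]
ft_force: [0.0, -0.2, -2.0]
opening: 0.0351
[ 0.4476 -0.3     0.2685] [[0.435, -0.352, -0.829], [0.656, -0.506, 0.56], [-0.617, -0.787, 0.011]] [ -52.3   23.4   21.1  -50.  -103.2   12.8]
top [(0.67, [0.557, -0.509, 0.072]), (0.51, [0.446, -0.301, 0.296])]
scene [(0.78, [0.455, -0.307, 0.298])]
grasp pt [ 0.439 -0.313  0.28 ]
```

View pics/l1.png

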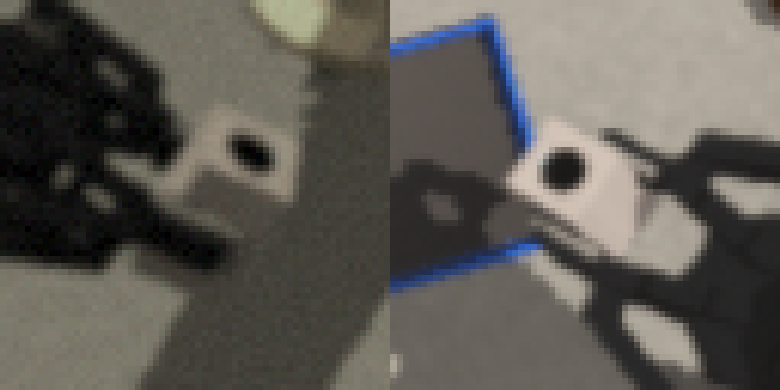

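View pics/l1_full.png

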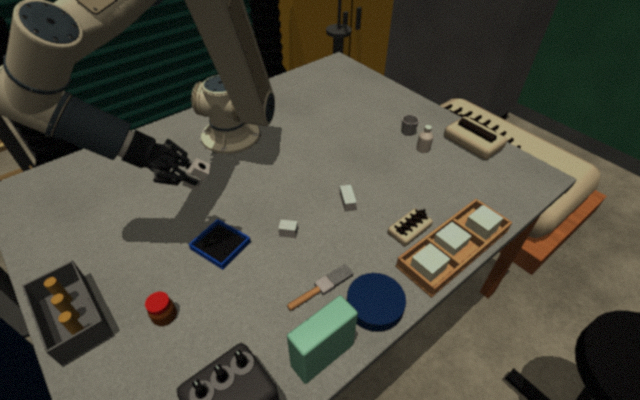

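The up-turned end shows the dark round hole in both views (left crop (250,152), right crop (565,168)). I'll keep turning the same way until it is vertical.

```bash
cat > tgt.py <<'E'
from h import *
a=np.radians(56.1);x=np.array([np.cos(a),np.sin(a),0]);y=np.array([0,0,-1.]);Rt=R.from_matrix(np.c_[x,y,np.cross(x,y)])
delta(np.array([.448,-.301,.22])+.014*x,Rt)
E
python3 tgt.py
```

```text
linear [0.0416 0.0357 0.0003] turn [ 0.0027  0.004  -0.6731] ang 38.6 dist 0.055
```

```bash
python3 -m creep '[{"turn":[0,0,-0.13],"linear":[0.008,0.007,0],"gripper":0.02},{"turn":[0,0,-0.26],"linear":[0.016,0.014,0],"gripper":0.02},{"turn":[0,0,-0.4],"linear":[0.025,0.021,0],"gripper":0.02},{"turn":[0,0,-0.53],"linear":[0.034,0.028,0],"gripper":0.02},{"turn":[0,0,-0.63],"linear":[0.041,0.035,0],"gripper":0.02},{"turn":[0,0,-0.673],"linear":[0.042,0.036,0],"gripper":0.02},{"turn":[0,0,-0.673],"linear":[0.042,0.036,0],"gripper":0.02},{"turn":[0,0,-0.673],"linear":[0.042,0.036,0],"gripper":0.02}]' 70
python3 tgt.py; python3 look.py l2; python3 - <<'E'
E
```

```text
time_s: 7.35
tool_pos: [0.4566, -0.2895, 0.2203]
tool_rot: [-90.2, 0.1, 56.4]
ft_force: [-0.1, -0.3, -1.4]
opening: 0.035
linear [-0.0003  0.0003  0.0007] turn [ 0.0034  0.0056 -0.0023] ang 0.4 dist 0.001
[ 0.4566 -0.2895  0.2203] [[0.553, 0.002, -0.833], [0.833, -0.004, 0.553], [-0.002, -1.0, -0.003]] [ -63.2   42.3   16.   -75.7 -116.2   29.9]
top [(0.73, [0.456, -0.295, 0.254])]
scene [(0.91, [0.458, -0.301, 0.246])]
grasp pt [ 0.446 -0.305  0.22 ]
```

View pics/l2.png

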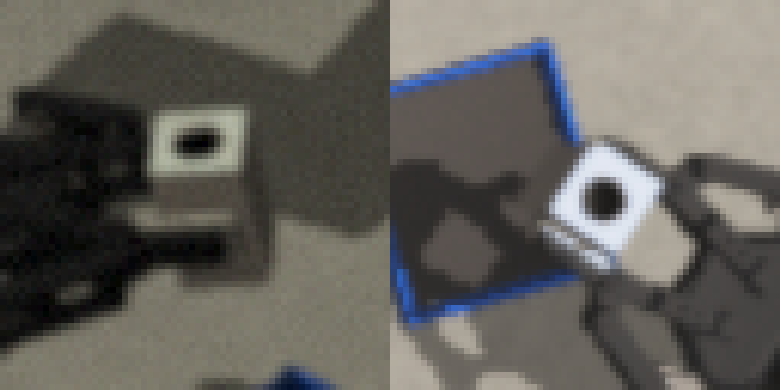

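View pics/l2_full.png

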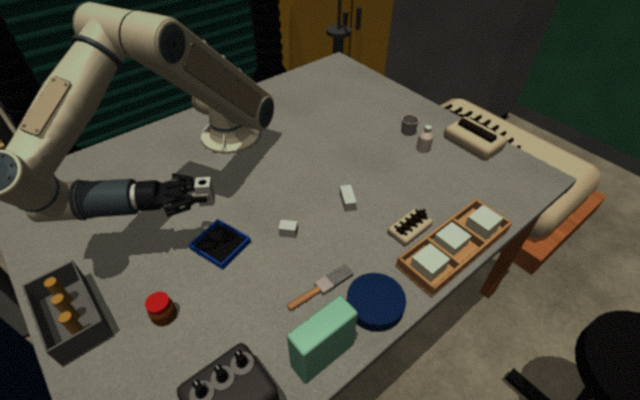

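The hole now faces up in both views (left crop (197,140), right crop (605,198)). I'll triangulate the mouth and the tray centre to check centring and tilt.

```bash
python3 - <<'E'
from h import *
g=np.array([.452,-.300,.253]); A=[];b=[]
for n in ['top','scene']:
    c=cam(n);u,v=np.round(proj(c,g)).astype(int);k=9
    f=c['frame'][v-k:v+k+1,u-k:u+k+1].max(2).astype(int)
    m=(f<75).astype(np.uint8);kk,l,st,ce=cv2.connectedComponentsWithStats(m)
    # blobs not touching border
    ok=[(st[i,4],ce[i]+[u-k,v-k]) for i in range(1,kk) if st[i,0]>0 and st[i,1]>0 and st[i,0]+st[i,2]<2*k+1 and st[i,1]+st[i,3]<2*k+1]
    print(n,u,v,ok)
    if not ok: print(f);continue
    q=max(ok,key=lambda t:t[0])[1]; print('at z.253:',back(c,q,.253).round(4))
    V=c['view'];r=[(q[0]-c['cx'])/c['f'],(q[1]-c['cy'])/c['f']]
    for i in range(2): A.append(V[i,:3]-r[i]*V[2,:3]);b.append(r[i]*V[2,3]-V[i,3])
print(np.linalg.lstsq(np.array(A),np.array(b),rcond=None)[0])
for n in ['top','scene']: print([(round(x['p'],2),np.round(x['xyz'],3)) for x in cams.spot_in(n,'tray')])
# tray in scene image with blue mask
c=cam('scene');u,v=proj(c,[.448,-.301,.02]).astype(int)
fr=c['frame'].astype(int);m=(fr[...,0]>fr[...,2]+35)&(fr[...,0]>fr[...,1]+25)
w=np.zeros_like(m);w[v-28:v+32,u-40:u+45]=m[v-28:v+32,u-40:u+45]
ys,xs=np.nonzero(w);bp=np.array([back(c,(x,y),.025) for x,y in zip(xs,ys)])
rr=cv2.minAreaRect(bp[:,:2].astype(np.float32)*1000);print(rr)
E
```

```text
top 437 240 [(np.int32(1), array([431., 232.])), (np.int32(25), array([437.8 , 241.24]))]
at z.253: [ 0.4482 -0.3021  0.253 ]
scene 203 182 [(np.int32(21), array([202., 182.])), (np.int32(1), array([199., 190.])), (np.int32(1), array([202., 189.]))]
at z.253: [ 0.4495 -0.3002  0.253 ]
[ 0.44880078 -0.30111804  0.25315258]
[(0.85, array([ 0.461, -0.29 ,  0.01 ]))]
[(0.6, array([ 0.451, -0.299,  0.009]))]
((456.7062072753906, -301.50750732421875), (137.4275360107422, 126.58908081054688), 17.07356071472168)
```

```bash
python3 - <<'E'
from h import *
p,r=pose();C=p-r.apply([.014,0,0]);out=[]
for n in ['scene','top']:
    c=cam(n);u,v=np.round(proj(c,C)).astype(int);k=20;S=390/(2*k+1)
    im=cv2.resize(c['frame'][v-k:v+k+1,u-k:u+k+1],(390,390),interpolation=cv2.INTER_CUBIC)
    raw=im.copy()
    q={}
    for a in (-1,1):
     for b in (-1,1):
      for d in (-1,1):
        P=C+r.apply([a*.018,b*.033,d*.018]);w=(proj(c,P)-[u-k-.5,v-k-.5])*S;q[a,b,d]=tuple(int(x) for x in w)
    for s in q:
     for t in q:
      if sum(x!=y for x,y in zip(s,t))==1 and s<t: cv2.line(im,q[s],q[t],(0,255,0) if s[1]!=t[1] else (0,0,255),1)
    out.append(np.hstack([im,raw]))
o=np.vstack(out);cv2.imwrite('pics/ov.png',cv2.resize(o,(590,590),interpolation=cv2.INTER_AREA))
E
```

```text
(no output)
```

View pics/ov.png

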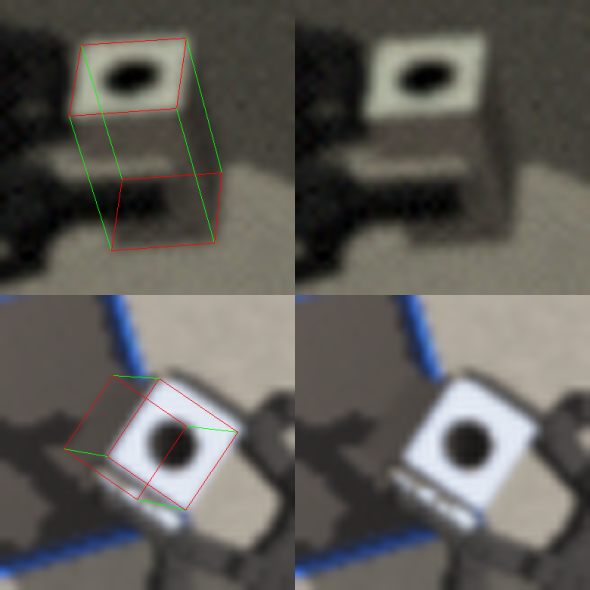

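The overlay of a vertical spacer at the expected pose matches its edges in both pictures: top face at (130,75) and bottom edge near (165,245) in the scene crop. A short hold comes next, then hand in.

```bash
python3 -m creep '[{"turn":[0,0,0],"linear":[0,0,0],"gripper":0.02},{"turn":[0,0,0],"linear":[0,0,0],"gripper":0.02},{"turn":[0,0,0],"linear":[0,0,0],"gripper":0.02},{"turn":[0,0,0],"linear":[0,0,0],"gripper":0.02},{"turn":[0,0,0],"linear":[0,0,0],"gripper":0.02}]' 70
python3 tgt.py; python3 -c "
from workcell import telemetry,job
print(telemetry.sense()['dq'].round(2));print(job.job_done())"
```

```text
time_s: 8.4
tool_pos: [0.4559, -0.2898, 0.2189]
tool_rot: [-90.0, -0.1, 56.3]
ft_force: [-0.5, -0.6, -2.4]
opening: 0.035
linear [ 0.0003 -0.0011  0.0003] turn [-0.      0.0036  0.0022] ang 0.2 dist 0.001
[-0.1  -0.06 -0.04  0.04 -0.    0.11]
the job is handed in; nothing more can be done
None
```

I picked up the middle-length spacer and it is now held still over the tray with its hole pointing straight up. I handed the job in at about 8.4 s.

- **Hole end:** I couldn't see which end had the hole while the spacer lay on the bench. I lifted it and turned one end towards the cameras, and both showed the dark hole. I then kept turning that end up.
- **Position:** Combining both cameras puts the hole mouth at (0.449, -0.301, 0.253) m. I measured the tray centre at (0.448, -0.301) m, so the two agree to about 1 mm. The underside is about 18.5 cm above the bench.
- **Tilt:** The tool was within about 0.2° of its target angle at the last reading. An outline of an exactly vertical spacer matched the edges in both pictures.
- **Grip:** The fingers hold at 70 N with a 35 mm opening, and the arm's joints were almost still at hand-in.
- **Other objects:** The arm did not go near anything else, and the other spacers and items look unmoved in the scene picture. I judged this by eye and did not measure them again.

Some checks disagreed:
- **Hole mouth:** The networks placed it 7–10 mm further in x than my triangulation did. I trusted the triangulation, because the outline matched it.
- **Tray centre:** With the arm partly hiding the tray, the top-camera network put its centre at (0.461, -0.290) m. My rough scene-camera fit gave x = 0.457 m. I kept my earlier unobstructed measurement.
- **False detection:** At one point the top-camera network reported a hole mouth at (0.557, -0.509, 0.072) m, which was not the spacer. I ignored it.

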